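# Refit the knob in the guarded well of a speed controller and bring it up to the mark

### The job

The knob has come off the speed controller: pick it up and push it onto the D-shaft down in the dial well, turning it slowly until it drops fully home. Then turn it back anticlockwise to its zero stop, to reset the zero-start interlock, and bring it up clockwise until its pointer line points at the red marker on the bezel; leave it there and let go. Do not shift the bezel ring or the loose tools on the bench.

Things in the scene. Friction and masses are not known exactly. Their poses are not given: they have to be found in the camera images.
- knob: Loose black fluted knob, 38 mm diameter, 38 mm tall, about 60 g, standing upright on the bench. Origin: centre of its underside; z up through the top; x along its pointer (a red line on the aluminium top, going on down the side in white). Grip it on the round upper part, z 16 to 38 mm; below that it is 1 mm thinner in radius.
- knob_bore (a point): Mouth of the knob's D-shaped blind bore, at the knob's origin, axes as the knob's. 15.5 mm deep, 15.4 mm across, the flat of the D 2.6 mm from the axis on the pointer's (+x) side. When home the knob's underside rests on the brass nut.
- knob_mark (a point): Point on the knob's pointer line: on its top face, 16 mm from its axis (knob frame [0.016, 0, 0.038]).
- well: Round dial well, 92 mm wide, 46 mm deep, in the sloping top of a grey 140x160 mm desk console fixed to the bench, 0.1 m tall. Origin: centre of the well's flat floor; z along the shaft out of the well (12 degrees off vertical, leaning to the console's front); x in the panel, uphill to its rear; y to its left. A brass nut on the axis, 21 mm wide, stands 4 mm above the floor. The mouth is the panel.
- shaft_tip (a point): Tip of the steel D-shaft, on the well's axis 18 mm above the well floor, axes as the well's (they do not show the shaft's angle). 14 mm diameter, flat 2 mm from the axis, its round side chamfered 1.4 mm over the last 2 mm. Unkeyed, the knob stands on the tip; within about 0.2 rad of the shaft's angle it slips on and drops 14 mm to the nut, its top then 4 mm below the panel.
- zero_aim (a point): Where knob_mark is when the knob is home and at the zero stop: well frame [-0.0139, 0.008, 0.042]; a white circle on the panel marks this direction. The shaft's flat looks where the pointer will point. The shaft (friction 0.08 N m, 0.1 rad of play in the knob) turns clockwise from here, seen from above, 5.2 rad. It was left 0.5 to 2.5 rad clockwise of zero; just where is not measured, only seen or felt.
- red_aim (a point): Where knob_mark is when the knob is home and points at the red marker (16 mm from the well's axis, 42 mm above the well floor).
- marker_ring (a joint): Black bezel ring on the panel round the mouth of the well (inner diameter 93, outer 113, 3 mm high) with the red marker tab; stiff, not to be moved. Value: angle in rad, clockwise seen from above, from the zero stop's direction to the red marker.
- pliers: Loose pliers with blue handles on the bench at the right of the controller, 52x176x14 mm; not to be moved.
- screwdriver: Loose yellow-handled screwdriver on the bench beyond the knob, 29x199x40 mm; not to be moved.
- nail_pot: Loose grey pot with a red lid on the bench beyond the knob, beside the blue case, 66 mm diameter, 82 mm tall; not to be moved.
Mind the look-alikes: they are no part of the job. Of the things shaped like the knob, the black one is meant.

How it is judged (in metres and radians):
On the way, in this order (a step that is already met when the one before it is completed fails the run):
1. the knob is keyed on the shaft and fully home (z of knob in the frame of well below 0.006 m and distance between knob and well below 0.007 m and angle between the z axis of knob and the z axis of well, either way round below 0.12 rad), for 0.2 s.
2. the knob, still home, is turned back to the zero stop (distance between knob_mark and zero_aim below 0.0035 m), for 0.2 s.
3. the knob, still home, points at the red marker (distance between knob_mark and red_aim below 0.003 m), for 0.2 s.
At the end, for the whole second after the job is handed in: The knob sits on the shaft fully home (underside within 2 mm of the nut, straight on the shaft), at rest, its pointer mark within 3 mm (about 10 degrees) of pointing at the red marker (all of step 1 and distance between knob_mark and red_aim below 0.003 m and angular speed of knob below 0.1 rad/s); the robot touches nothing.
It fails at once if the bezel ring with the red marker is shifted (distance of red_aim from where it was at the start of the episode above 0.003 m).
It fails at once if a loose tool on the bench is shifted (distance of any of pliers, screwdriver, nail_pot from where it was at the start of the episode above 0.03 m).
It also fails if it takes over 64 s, if anything falls off the work surface, if the arm or the gripper's body presses on something with over 40 N, if the wrist force passes 120 N, or if a joint passes its speed limit or range.

### The arm

A 6-joint arm with a two-finger parallel gripper is mounted at the origin on a cart in front of the work surface, level with it; the furniture and walls round the work are solid. World frame = base frame: x ahead of the robot, y to its left, z up, the work surface at z = 0. Lengths are in m, angles in degrees, forces in N, time in s.
With the tool pointing down it reaches from about 0.275 to 0.85 m from the base axis. Payload 5.2 kg.
Tool frame: the origin (TCP) lies midway between the tips of the shut fingers; the grasp point (between the pads) lies tcp_to_grasp behind it (tcp_to_grasp is the distance from the TCP to the grasp point, in m); z points along the fingers, y is the line along which they close (so a half turn about z gives the same grasp; the last joint's range is limited). The gripper opens to 85 mm and grips with 20 to 120 N. Pads are 22 mm wide; open, the fingers measure 114 mm over their backs; the gripper's body (76 mm by 85 mm) begins 54 mm behind the grasp point. The pads swing forward as they close: fully open they stand 13 mm farther back than shut.
Start: joints at [63.724, 14.817, 87.949, -0, 77.235, -11.62], TCP at [0.139, 0.532, 0.231] pointing down, gripper open.
Joint ranges: [-179.93, 179.93], [-52.35, 119.4], [10.71, 147.94], [-69.91, 249.91], [12.55, 155.21], [-178.61, 178.61]. Speed limits (degrees/s): [147.25, 147.25, 180, 180, 180, 180].

### API

Orientations are given as [roll, pitch, yaw] about the fixed x, y, z axes, in that order (R = Rz(yaw) Ry(pitch) Rx(roll)).
In Python, from bench import * gives the robot as it stands.
- The arm moves only by the shell command python3 -m jog 'ROWS'. ROWS is JSON, a list that holds one entry, the list of rows, each a list of 7 numbers: the shift along the tool's x, y, z in mm, then the turn, a rotation vector about the tool's x, y, z in degrees, then the opening, from 0 (shut) to 1 (fully open). A call has exactly 8 rows; each row shifts and turns the commanded pose from where the row before left it, along the tool's axes as they then stand; what a row does not reach is not made up. A row lasts 1/8 s, in which the tool goes at most 62.5 mm and 10.7 degrees, less where a joint would pass 70% of its speed; a pose out of reach is approached as far as the arm can. A call is refused whole if a number of a shift passes 62.5 or a number of a turn 10.7, either way. A call with a gripper value outside its range is refused whole. The fingers move at their own pace and stop on an object; the grip force is fixed at half the most. Time passes only in rows, so rows that do not move let the fingers close, or fill a call up. It gives the time, the measured TCP pose, the force, the opening and the grip force at its end, in the units of the state.
- observe(): the state, without advancing time (a new reading comes with each control period).
- snapshot(name): name is "scene" or "top" or "wrist"; returns (picture, depth): 400x640x3 uint8, blue, green, red; 400x640 float32, m along the optical axis (not along the pixel's ray), 0 where there is no reading.
- get_calibration(name): a dict with "fx", "fy", "cx", "cy" (pixels), "rvec" (rotation vector, rad) and "tvec" (3), from world to camera coordinates, as OpenCV has them. Camera axes: x right, y down, z forward; pixel columns grow to the right and rows downward; lengths in m; the calibration is good to about 2 mm. The wrist camera is an equidistant fisheye: a pixel r from the principal point sees the ray r / f radians off the axis. A picture is of the moment at which its call begins: read the wrist's pose just before it. get_calibration takes no time and is no camera call; for the wrist camera it gives the pose at the moment of the call.
- close_job(): hands the job in; it is judged then, once.
The state is a dict: "clock": time; "joints": joint angles; "joint_velocities": joint speeds; "joint_torque": joint torques, N m; "tool_pos": TCP position; "eef_rot": TCP orientation; "wrist_force": force on the tool from outside, world axes, zero at the start; "wrist_torque": the same for the moment, N m; "gripper_width": finger opening in m; "gripper_force": force on a finger pad.
Only numpy, scipy, OpenCV 4.12 (cv2) and the standard library are available. Lean on these libraries where they do the work, as an engineer would, in place of code of your own. Each camera call takes 0.05 s, during which the arm holds its last target. There are 200 camera calls.

## Working session

There is one attempt and no reset: what is moved stays moved. The work goes in short steps, Python scripts to look and compute and a shell command to move; the robot and the scene stay as the last step left them, time stands still between calls to the robot, and variables do not carry over. Pictures are saved under pics/ and viewed, at most 12 in all, crops included, and the job is handed in when it is done.

```bash
ls; mkdir -p pics; python3 - <<'E'
from bench import *
import cv2,numpy as np
o=observe();print({k:np.round(v,3).tolist() for k,v in o.items()})
for n in("scene","top","wrist"):
    c=get_calibration(n);print(n,c)
    p,d=snapshot(n);cv2.imwrite(f"pics/{n}0.png",p);np.save(f"pics/{n}0.npy",d)
try: print(tcp_to_grasp)
except Exception as e: print(e)
E
```

```text
pics
{'clock': 0.0, 'joints': [63.726, 14.86, 88.011, 0.001, 77.237, -11.621], 'joint_velocities': [-0.021, -0.025, 0.01, -0.013, 0.196, 0.012], 'joint_torque': [-0.003, -44.604, -29.056, -0.001, 0.012, -0.0], 'tool_pos': [0.139, 0.532, 0.23], 'eef_rot': [-179.894, -0.023, 165.346], 'wrist_force': [-0.298, -1.288, 0.321], 'wrist_torque': [-0.035, 0.009, -0.028], 'gripper_force': 0.0, 'gripper_width': 0.085}
scene {'fx': 495.2414513427485, 'fy': 495.2414513427485, 'cx': 332.7008717968653, 'cy': 196.1863671144159, 'rvec': array([ 0.78593967, -2.63546767,  1.04257092]), 'tvec': array([0.40867597, 0.43920011, 1.13023972])}
top {'fx': 436.7399852870199, 'fy': 436.7399852870199, 'cx': 323.7888515422614, 'cy': 199.3221075668492, 'rvec': array([ 2.1745023 , -2.16443414,  0.12687034]), 'tvec': array([-0.23277885,  0.63174091,  1.44216064])}
wrist {'fx': 309.70691628693146, 'fy': 309.70691628693146, 'cx': 326.10398498974774, 'cy': 199.60675300254533, 'rvec': array([-2.3082103 , -1.78082684, -0.2409276 ]), 'tvec': array([-0.54898576, -0.03424547,  0.37944512])}
0.0187
```

View pics/scene0.png

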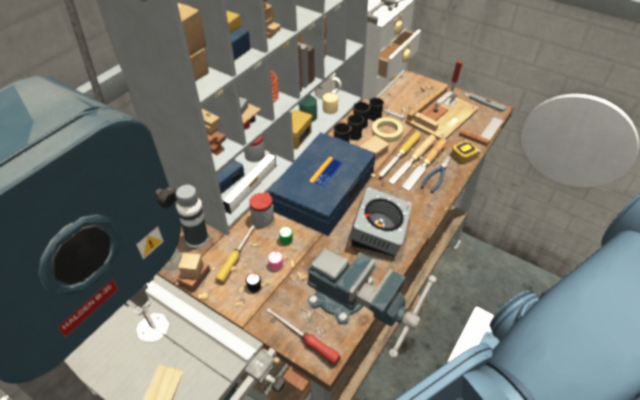

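View pics/top0.png

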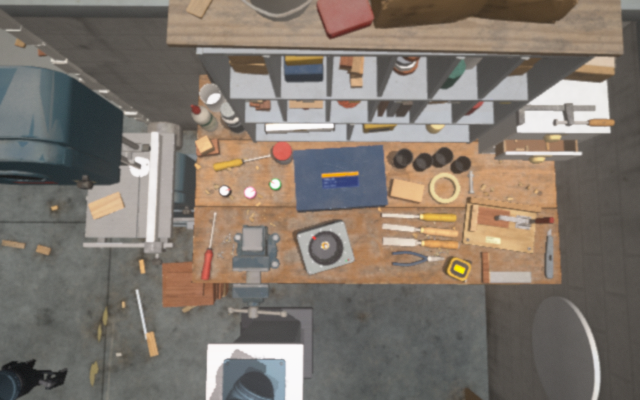

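View pics/wrist0.png

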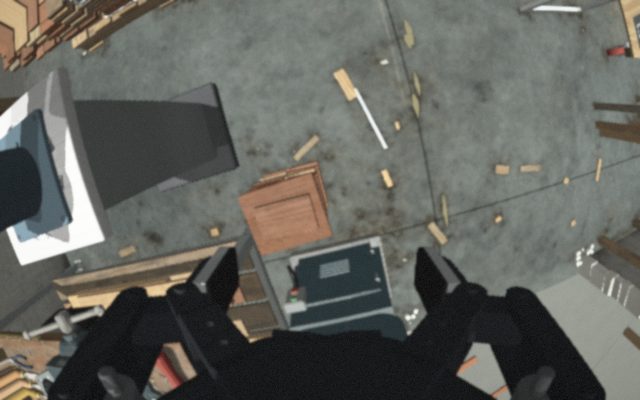

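The scene view shows the black knob at (254,282), left of the pink and green look-alikes, and the console with its well at (381,215). In the top view the knob is at (224,191) and the well at (325,247). The wrist camera sees only the floor. I'll localise both and view enlarged crops.

```bash
cat > h.py <<'E'
from bench import *
import cv2,numpy as np
from scipy.spatial.transform import Rotation as R
def cam(c):
    M=cv2.Rodrigues(np.array(c["rvec"]))[0];t=np.array(c["tvec"]).ravel();return M,t
def unproj(c,u,v,d,fish=False):
    M,t=cam(c);x=(np.asarray(u,float)-c["cx"])/c["fx"];y=(np.asarray(v,float)-c["cy"])/c["fy"]
    if fish:
        r=np.hypot(x,y)+1e-12;s=np.tan(r)/r;x=x*s;y=y*s
    P=np.stack([x*d,y*d,d+0*x],-1);return (P-t)@M
def proj(c,P,fish=False):
    M,t=cam(c);q=np.atleast_2d(P)@M.T+t;x=q[:,0]/q[:,2];y=q[:,1]/q[:,2]
    if fish:
        r=np.hypot(x,y)+1e-12;s=np.arctan(r)/r;x=x*s;y=y*s
    return np.stack([x*c["fx"]+c["cx"],y*c["fy"]+c["cy"]],-1)
E
python3 - <<'E'
from h import *
for n,k,w in(("top",(224,191),(325,247)),("scene",(254,282),(381,215))):
    c=get_calibration(n);d=np.load(f"pics/{n}0.npy");p=cv2.imread(f"pics/{n}0.png")
    u,v=np.meshgrid(np.arange(640),np.arange(400));W=unproj(c,u,v,d)
    np.save(f"pics/{n}W.npy",W)
    print(n,"camera pos",-cam(c)[0].T@cam(c)[1])
    s=W[k[1]-12:k[1]+13,k[0]-12:k[0]+13].reshape(-1,3);s=s[(s[:,2]>.034)&(s[:,2]<.045)];print("knob top",len(s),s.mean(0),s.min(0),s.max(0))
    b=W[w[1]-40:w[1]+40,w[0]-40:w[0]+40];m=(b[...,2]>.07)&(b[...,2]<.14)
    q=b[m];A=np.c_[q[:,:2],np.ones(len(q))];z=q[:,2]
    keep=np.ones(len(q),bool)
    for _ in range(8):
        f=np.linalg.lstsq(A[keep],z[keep],rcond=None)[0];e=z-A@f;keep=abs(e)<.004 if _>3 else e>-.01
    nrm=np.r_[-f[:2],1];nrm/=np.linalg.norm(nrm);print("panel n",nrm,f,np.degrees(np.arccos(nrm[2])),keep.sum())
    # panel outline
    g=q[keep];r=cv2.minAreaRect(g[:,:2].astype(np.float32));print(r, cv2.boxPoints(r).round(3).tolist())
    a=cv2.resize(p[k[1]-15:k[1]+15,k[0]-15:k[0]+15],(400,400),interpolation=2);bb=cv2.resize(p[w[1]-35:w[1]+35,w[0]-35:w[0]+35],(400,400),interpolation=2)
    cv2.imwrite(f"pics/{n}c.png",np.hstack([a,bb]))
cv2.imwrite("pics/c1.png",cv2.resize(np.vstack([cv2.imread("pics/topc.png"),cv2.imread("pics/scenec.png")]),(600,600)))
E
```

```text
top camera pos [ 0.47272406 -0.21798549  1.50403597]
knob top 88 [0.6608582  0.10762145 0.03887421] [0.64212778 0.08949679 0.03419219] [0.67974921 0.12599805 0.04449667]
panel n [-0.1860989  -0.05445031  0.98102108] [0.18969918 0.05550371 0.00818094] 11.180536010187975 1076
((0.47109463810920715, -0.2341552972793579), (0.13652998208999634, 0.15947012603282928), 16.476673126220703) [[0.382999986410141, -0.1770000010728836], [0.42800000309944153, -0.33000001311302185], [0.5590000152587891, -0.29100000858306885], [0.5139999985694885, -0.1379999965429306]]
scene camera pos [0.10631314 0.605452   1.12226556]
knob top 152 [0.66075514 0.1130717  0.0382018 ] [0.64302487 0.09442586 0.03407948] [0.68136045 0.13089512 0.04472909]
panel n [-0.14074379 -0.0752251   0.98718406] [0.14257097 0.0762017  0.03327315] 9.182855859991854 1081
((0.5087152719497681, -0.2392568290233612), (0.20563191175460815, 0.20067429542541504), 14.284564018249512) [[0.3840000033378601, -0.16699999570846558], [0.4339999854564667, -0.3619999885559082], [0.6330000162124634, -0.3109999895095825], [0.5839999914169312, -0.11699999868869781]]
```

View pics/c1.png

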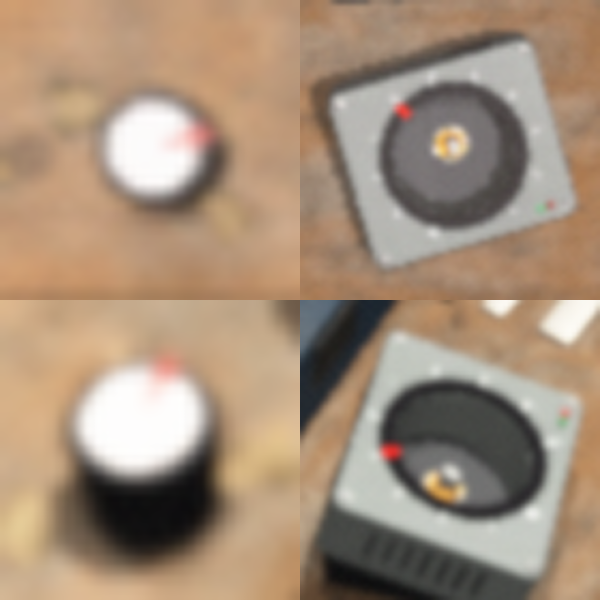

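The crops show the knob's red line pointing to image right and slightly up, so its yaw is about -80°. The red marker lies up-left of the well, with the white marks on the panel. Next I'll plan the move to hover beside the knob, and work out what the wrist camera can see.

```bash
cat >> h.py <<'E'
def pose():
    o=observe();return np.array(o["tool_pos"]),R.from_euler("xyz",o["eef_rot"],degrees=True)
def plan(tp,tr,n=None,start=None,rot=None):
    """uniform rows from current pose to target; rot: override total tool-frame rotvec deg; prints the row"""
    p,r=start or pose();tp=np.asarray(tp,float)
    rv=(r.inv()*tr).as_rotvec(degrees=True) if rot is None else np.asarray(rot,float)
    n=n or int(np.ceil(max(np.linalg.norm(tp-p)/.0615,np.linalg.norm(rv)/10.5)))
    rows=[];c=r
    for i in range(n):
        rows.append([*np.round(c.inv().apply((tp-p)/n)*1000,1),*np.round(rv/n,2)]);c=c*R.from_rotvec(rv/n,degrees=True)
    return rows
WELL=R.from_euler("xyz",[0,-12,16.5],degrees=True)
E
python3 - <<'E'
from h import *
p,r=pose();c=get_calibration("wrist");M,t=cam(c)
cp=-M.T@t;print("cam in tool",r.inv().apply(cp-p).round(4),"axis",r.inv().apply(M[2]).round(3))
for z in(-.0187,0,.05,.1,.15):print(z,proj(c,p+r.apply([0,0,z]),True).round(0))
W=np.load("pics/topW.npy");im=cv2.imread("pics/top0.png").astype(int)
for n,(u,v) in dict(pink=(250,193),green=(275,184),pot=(282,152)).items():print(n,W[v,u].round(3))
for x in plan([.661,.110,.2],r,12)[:1]:print(x)
E
```

```text
cam in tool [ 6.830e-02  1.000e-04 -1.429e-01] axis [-0.269 -0.001  0.963]
-0.0187 [[326. 271.]]
0 [[326. 253.]]
0.05 [[326. 221.]]
0.1 [[326. 200.]]
0.15 [[326. 186.]]
pink [0.653 0.019 0.038]
green [ 0.684 -0.064  0.039]
pot [ 0.784 -0.091  0.083]
[np.float64(-51.0), np.float64(-23.0), np.float64(2.6), np.float64(0.0), np.float64(0.0), np.float64(0.0)]
```

```bash
python3 -m jog '[[[-51,-23,2.6,0,0,0,0.75],[-51,-23,2.6,0,0,0,0.75],[-51,-23,2.6,0,0,0,0.75],[-51,-23,2.6,0,0,0,0.75],[-51,-23,2.6,0,0,0,0.75],[-51,-23,2.6,0,0,0,0.75],[-51,-23,2.6,0,0,0,0.75],[-51,-23,2.6,0,0,0,0.75]]]'
python3 -m jog '[[[-51,-23,2.6,0,0,0,0.75],[-51,-23,2.6,0,0,0,0.75],[-51,-23,2.6,0,0,0,0.75],[-51,-23,2.6,0,0,0,0.75],[0,0,0,0,0,10,0.75],[0,0,0,0,0,10,0.75],[0,0,0,0,0,10,0.75],[0,0,0,0,0,10,0.75]]]'
python3 -m jog '[[[0,0,0,0,0,10,0.75],[0,0,0,0,0,10,0.75],[0,0,0,0,0,10,0.75],[0,0,0,0,0,10,0.75],[0,0,0,0,0,10,0.75],[0,0,0,0,0,10,0.75],[0,0,0,0,0,10,0.75],[0,0,0,0,0,10,0.75]]]'
python3 -m jog '[[[0,0,0,0,0,10,0.75],[0,0,0,0,0,10,0.75],[0,0,0,0,0,10,0.75],[0,0,0,0,0,10,0.75],[0,0,0,0,0,10,0.75],[0,0,0,0,0,10,0.75],[0,0,0,0,0,10,0.75],[0,0,0,0,0,10,0.75]]]'
python3 - <<'E'
from h import *
o=observe();print({k:np.round(v,3).tolist() for k,v in o.items()})
c=get_calibration("wrist");p,d=snapshot("wrist");cv2.imwrite("pics/w1.png",p)
u,v=np.meshgrid(np.arange(640),np.arange(400));W=unproj(c,u,v,d,True)
m=(W[...,2]>.033)&(W[...,2]<.044)&(np.hypot(W[...,0]-.661,W[...,1]-.11)<.035)
q=W[m];print(len(q),q.mean(0),np.median(q[:,2]),q.min(0),q.max(0))
cir=cv2.minEnclosingCircle(q[:,:2].astype(np.float32));print(cir)
k=np.array([*cir[0],.038]);b=p.astype(int);red=m&(b[...,2]>b[...,1]+50)&(b[...,2]>b[...,0]+50)
g=W[red];print("red",len(g),g.mean(0));vv=g-k
print("angles by pca", np.degrees(np.arctan2(*(g.mean(0)-k)[[1,0]])), np.linalg.svd((g-g.mean(0))[:,:2])[2][0])
E
```

```text
clock: 1.15
tool_pos: [0.4884, 0.2495, 0.2102]
eef_rot: [-180.0, -0.0, 165.3]
wrist_force: [0.6, 0.9, -0.5]
gripper_width: 0.0641
gripper_force: 0.0
clock: 2.15
tool_pos: [0.6612, 0.1101, 0.1995]
eef_rot: [-179.9, -0.0, 125.0]
wrist_force: [-0.2, 0.4, 0.3]
gripper_width: 0.0639
gripper_force: 0.0
clock: 3.15
tool_pos: [0.6612, 0.1102, 0.1996]
eef_rot: [-180.0, 0.0, 45.0]
wrist_force: [-0.6, -0.4, 0.2]
gripper_width: 0.0638
gripper_force: 0.0
clock: 4.15
tool_pos: [0.6611, 0.1102, 0.1996]
eef_rot: [180.0, 0.0, -35.0]
wrist_force: [-0.0, -0.2, -0.1]
gripper_width: 0.064
gripper_force: 0.0
{'clock': 4.15, 'joints': [-0.049, 28.384, 72.297, -0.002, 79.378, 124.939], 'joint_velocities': [0.007, -0.002, -0.057, 0.025, -0.077, 79.428], 'joint_torque': [0.0, -58.28, -29.465, 0.0, 0.007, -1.852], 'tool_pos': [0.661, 0.11, 0.2], 'eef_rot': [179.965, 0.047, -34.988], 'wrist_force': [-0.047, -0.244, -0.129], 'wrist_torque': [0.014, 0.034, 0.007], 'gripper_force': 0.0, 'gripper_width': 0.064}
1086 [0.6619383  0.10894859 0.03829887] 0.038481722329757446 [0.6419372  0.08998594 0.03302373] [0.68067933 0.12907195 0.04090315]
((0.6613480448722839, 0.10937508195638657), 0.01983940415084362)
red 40 [0.66403915 0.09683673 0.03878091]
angles by pca -77.8863697690743 [-0.18997753  0.98178844]
```

View pics/w1.png

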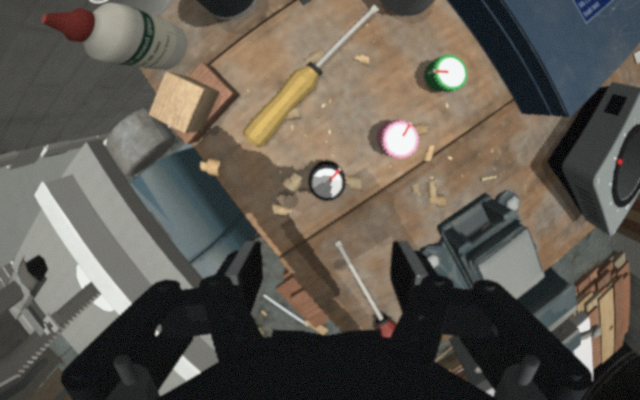

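The wrist view confirms the black knob at (327,180), between the fingers and clear of the yellow screwdriver. Its pointer yaw is about -78.5°. Descend and grip.

```bash
python3 -m jog '[[[0.7,0.5,48,0,0,0,0.75],[0,0,48,0,0,0,0.75],[0,0,48,0,0,0,0.75],[0,0,45,0,0,0,0.75],[0,0,0,0,0,0,0.75],[0,0,0,0,0,0,0],[0,0,0,0,0,0,0],[0,0,0,0,0,0,0]]]'
python3 -m jog '[[[0,0,0,0,0,0,0],[0,0,0,0,0,0,0],[0,0,-30,0,0,0,0],[0,0,-55,0,0,0,0],[0,0,-55,0,0,0,0],[0,0,-50,0,0,0,0],[0,0,0,0,0,0,0],[0,0,0,0,0,0,0]]]'
python3 - <<'E'
from h import *
c=get_calibration("wrist");p,d=snapshot("wrist");q=pose();print(q[0],q[1].as_euler("xyz",degrees=True))
cv2.imwrite("pics/w2.png",p)
cc=p[210:310,270:390].astype(int)
tr=[]
for s in(0,.005,.01,.02,-.01):print(s,proj(c,q[0]+q[1].apply([0,0,-s]),True))
u,v=np.meshgrid(np.arange(640),np.arange(400));W=unproj(c,u,v,d,True)
T=q[1].inv().apply((W-q[0]).reshape(-1,3)).reshape(W.shape);m=(np.hypot(T[...,0],T[...,1])<.019)&(abs(T[...,2]+.027)<.015)
g=T[m];print(len(g),"top face tool z median",np.median(g[:,2]),g.mean(0))
b=p.astype(int);red=m&(b[...,2]>b[...,1]+50)&(b[...,2]>b[...,0]+50);g=T[red];print("red",len(g),g.mean(0))
cv2.imwrite("pics/w2c.png",cv2.resize(p[180:330,240:420],(720,600),interpolation=2))
E
```

```text
clock: 5.2
tool_pos: [0.6637, 0.1095, 0.014]
eef_rot: [-179.8, -0.2, -34.6]
wrist_force: [-0.0, -0.7, 7.5]
gripper_width: 0.0356
gripper_force: 60.2
clock: 6.2
tool_pos: [0.6613, 0.1095, 0.2012]
eef_rot: [-180.0, -0.0, -34.7]
wrist_force: [-0.9, -0.1, -0.8]
gripper_width: 0.0352
gripper_force: 59.9
[0.66074032 0.10945689 0.19999675] [ 1.79930977e+02  1.02904203e-01 -3.46513583e+01]
0 [[326.79446049 252.46512615]]
0.005 [[326.8091337  256.73086347]]
0.01 [[326.82461158 261.25100398]]
0.02 [[326.85822692 271.14204184]]
-0.01 [[326.76731046 244.62102178]]
5879 top face tool z median -0.025628549451956802 [ 2.25960848e-03  2.99963216e-05 -2.54450118e-02]
red 142 [ 0.00729765  0.0074461  -0.02605618]
```

View pics/w2c.png

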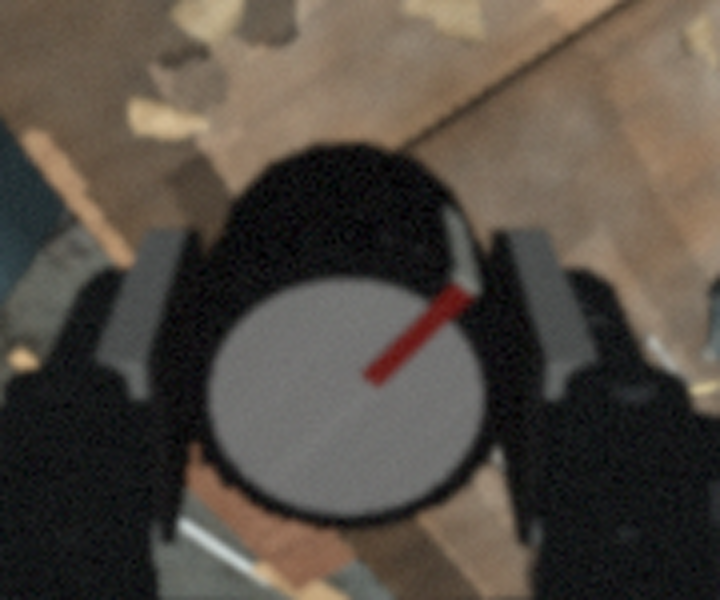

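The knob is gripped square, with its red line about 44° from tool +x towards +y. Next is the hover over the well, and I'll check obstacle heights along the path first.

```bash
python3 - <<'E'
from h import *
W=np.load("pics/topW.npy")
a=np.array([.66,.11]);b=np.array([.47,-.234])
for s in np.linspace(0,1,8):
    k=a+s*(b-a);m=np.hypot(*(W[...,:2]-k).transpose(2,0,1))<.08;print(k.round(2),W[...,2][m].max().round(3),end=" ")
C=np.array([.471,-.234,.0845]);tp=C+WELL.apply([0,0,.15]);tr=WELL*R.from_euler("z",44,degrees=True)*R.from_euler("x",180,degrees=True)
print("\n",tp,tr.as_euler("xyz",degrees=True))
p,d=cv2.imread("pics/w2.png"),None
for r in plan(tp,tr,11):print([float(x) for x in r])
# tool offset of knob face centre from w2
E
```

```text
[0.66 0.11] 0.044 [0.63 0.06] 0.045 [0.61 0.01] 0.115 [ 0.58 -0.04] 0.117 [ 0.55 -0.09] 0.117 [ 0.52 -0.14] 0.103 [ 0.5  -0.18] 1.504 [ 0.47 -0.23] 1.504 
 [ 0.44109753 -0.24285752  0.23122214] [171.60072659  -8.60137977  61.13277343]
[1.8, 37.7, -2.8, 0.07, 1.24, -8.61]
[-3.8, 37.5, -2.9, 0.07, 1.24, -8.61]
[-9.3, 36.6, -3.1, 0.07, 1.24, -8.61]
[-14.6, 34.7, -3.4, 0.07, 1.24, -8.61]
[-19.6, 32.2, -3.8, 0.07, 1.24, -8.61]
[-24.1, 28.9, -4.3, 0.07, 1.24, -8.61]
[-28.1, 24.9, -4.9, 0.07, 1.24, -8.61]
[-31.4, 20.4, -5.6, 0.07, 1.24, -8.61]
[-33.9, 15.5, -6.3, 0.07, 1.24, -8.61]
[-35.7, 10.3, -7.1, 0.07, 1.24, -8.61]
[-36.7, 4.8, -7.9, 0.07, 1.24, -8.61]
```

```bash
python3 -m jog '[[[1.8,37.7,-2.8,0.07,1.24,-8.61,0],[-3.8,37.5,-2.9,0.07,1.24,-8.61,0],[-9.3,36.6,-3.1,0.07,1.24,-8.61,0],[-14.6,34.7,-3.4,0.07,1.24,-8.61,0],[-19.6,32.2,-3.8,0.07,1.24,-8.61,0],[-24.1,28.9,-4.3,0.07,1.24,-8.61,0],[-28.1,24.9,-4.9,0.07,1.24,-8.61,0],[-31.4,20.4,-5.6,0.07,1.24,-8.61,0]]]'
python3 -m jog '[[[-33.9,15.5,-6.3,0.07,1.24,-8.61,0],[-35.7,10.3,-7.1,0.07,1.24,-8.61,0],[-36.7,4.8,-7.9,0.07,1.24,-8.61,0],[0,0,0,0,0,0,0],[0,0,0,0,0,0,0],[0,0,0,0,0,0,0],[0,0,0,0,0,0,0],[0,0,0,0,0,0,0]]]'
python3 - <<'E'
from h import *
c=get_calibration("wrist");P,Rt=pose();p,d=snapshot("wrist");print(P,Rt.as_euler("xyz",degrees=True),observe()["joints"])
cv2.imwrite("pics/w3.png",p);np.save("pics/w3.npy",d);np.savez("pics/w3c.npz",P=P,Q=Rt.as_quat(),**{k:np.array(v) for k,v in c.items()})
u,v=np.meshgrid(np.arange(640),np.arange(400));W=unproj(c,u,v,d,True)
C=np.array([.471,-.234,.0845]);L=WELL.inv().apply((W-C).reshape(-1,3)).reshape(W.shape)
b=p.astype(int)
for it in range(3):
    m=(abs(L[...,2]+(.002 if it<0 else 0))<.012)&(abs(L[...,0])<.066)&(abs(L[...,1])<.076)&(np.hypot(L[...,0],L[...,1])>.06)&(d>0)
q=W[m];A=np.c_[q[:,:2],np.ones(len(q))];keep=np.ones(len(q),bool)
for _ in range(5):
    f=np.linalg.lstsq(A[keep],q[keep,2],rcond=None)[0];keep=abs(q[:,2]-A@f)<.003
n=np.r_[-f[:2],1];n/=np.linalg.norm(n);print("panel",keep.sum(),f,"n",n,"tilt",np.degrees(np.arccos(n[2])),"yaw",np.degrees(np.arctan2(-n[1],-n[0])),"ideal n",WELL.apply([0,0,1]))
print("z at C",f@[C[0],C[1],1])
# orthographic panel image: 0.2 mm... 0.25mm/px
s=4000
X,Y=np.meshgrid(np.arange(-.075,.075,1/s),np.arange(-.075,.075,1/s))
def ortho(z):
    # rows: x up, cols: y left
    pts=C+WELL.apply(np.stack([-Y.ravel(),-X.ravel(),np.full(X.size,z)],-1));uv=proj(c,pts,True).reshape(*X.shape,2).astype(np.float32)
    return cv2.remap(p,uv[...,0],uv[...,1],1)
cv2.imwrite("pics/o3.png",np.hstack([cv2.resize(ortho(0),(400,400)),cv2.resize(ortho(-.028)[150:450,150:450],(400,400))]))
E
```

```text
clock: 7.25
tool_pos: [0.5001, -0.147, 0.2219]
eef_rot: [175.3, -7.9, 35.0]
wrist_force: [0.2, -0.2, -1.1]
gripper_width: 0.0359
gripper_force: 59.9
clock: 8.25
tool_pos: [0.4423, -0.2421, 0.2322]
eef_rot: [171.4, -8.7, 61.2]
wrist_force: [0.4, 0.4, -0.6]
gripper_width: 0.0351
gripper_force: 59.9
[ 0.44227586 -0.24211485  0.23223655] [171.44895968  -8.6630658   61.15556742] [-49.4739112    5.15334364 100.86851778  11.82845145  69.31344594
 -23.70919911]
panel 6739 [0.20334092 0.05980815 0.00194917] n [-0.19892177 -0.05850836  0.97826729] tilt 11.966970198588417 yaw 16.39005920039023 ideal n [-0.19934983 -0.05905011  0.9781476 ]
z at C 0.08372763273450837
```

View pics/o3.png

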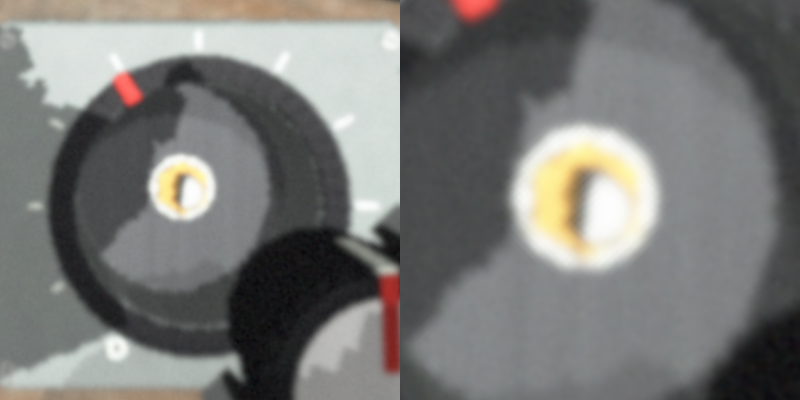

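The rectified view (up = uphill, left = well +y) shows the ring centred at (199,207), the red marker at (128,88) and the zero circle at (117,347). So the marker sits at about 31° in the well frame, 2.08 rad clockwise of zero. In the right half, the bright D of the shaft has its flat facing left, at a well angle of about 90°. I'll fit these numerically.

```bash
python3 - <<'E'
from h import *
from scipy.optimize import minimize,differential_evolution
z=np.load("pics/w3c.npz");c={k:z[k] if z[k].ndim else float(z[k]) for k in("fx","fy","cx","cy","rvec","tvec")};P=z["P"];Rt=R.from_quat(z["Q"])
p=cv2.imread("pics/w3.png");C=np.array([.471,-.234,.0837])
def samp(pts,img=p):
    uv=proj(c,pts,True).astype(np.float32);return cv2.remap(img,uv[:,:1],uv[:,1:],1).reshape(len(pts),-1).astype(float)
w=lambda x,y,zz:C+WELL.apply(np.stack([x,y,np.full(np.shape(x),zz)],-1))
# shaft: local grid at tip plane
g=np.arange(-.012,.012,.0002);X,Y=np.meshgrid(g,g,indexing="ij");x,y=X.ravel()-.002,Y.ravel()+.0007
S=samp(w(x,y,-.028));b=np.clip((S[:,0]-60)/150,0,1)  # blue: white shaft high, brass low
# the white washer is bright too: restrict radius 8.5mm in fit
def D(q):
    dx,dy=x-q[0],y-q[1];r=np.hypot(dx,dy);f=dx*np.cos(q[2])+dy*np.sin(q[2]);ins=(1/(1+np.exp((r-.0068)/.0003)))*(1/(1+np.exp((f-.002)/.0003)))
    k=r<.0088;return -np.corrcoef(ins[k],b[k])[0,1]
r=differential_evolution(D,[(-.005,.002),(-.002,.004),(0,np.pi)],seed=1,tol=1e-6);print("shaft",r.x*[1000,1000,57.3],r.fun)
# ring outer edge: radial dark->bright at r .0565, z 0..3mm ; inner edge white? use outer
th=np.radians(np.r_[-95:130:3]);
def ring(q):
    gi=samp(w(q[0]+.054*np.cos(th),q[1]+.054*np.sin(th),.003)).mean(1);go=samp(w(q[0]+.059*np.cos(th),q[1]+.059*np.sin(th),.001)).mean(1);return -(go-gi).mean()
r2=minimize(ring,[-.002,.0005],method="Nelder-Mead",options=dict(initial_simplex=[[-.005,-.002],[.001,-.002],[-.002,.004]]));print("ring",r2.x*1000,r2.fun)
# red tab & zero circle
G=np.arange(-.07,.07,.0005);X2,Y2=np.meshgrid(G,G,indexing="ij");S=samp(w(X2.ravel(),Y2.ravel(),.003));rr=np.hypot(X2.ravel(),Y2.ravel())
m=(S[:,2]>S[:,1]+70)&(rr>.04)&(X2.ravel()>0);rc=np.array([X2.ravel()[m].mean(),Y2.ravel()[m].mean()])
print("red",rc*1000,"ang",np.degrees(np.arctan2(*(rc-r2.x)[::-1])))
# knob face in tool
for zt in(-.0245,-.0256):
    h=np.arange(-.025,.025,.0004);A,B=np.meshgrid(h,h,indexing="ij");pt=P+Rt.apply(np.stack([A.ravel(),B.ravel(),np.full(A.size,zt)],-1));S=samp(pt)
    m=((S.min(1)>75)|(S[:,2]>S[:,1]+50)).reshape(A.shape).astype(np.uint8)
    n,l,st,ce=cv2.connectedComponentsWithStats(m);i=1+np.argmax(st[1:,4]);q=np.argwhere(l==i);cc=cv2.minEnclosingCircle(q.astype(np.float32))
    rd=((S[:,2]>S[:,1]+50)&(np.hypot(A,B).ravel()<.02));print("knob",zt,ce[i][::-1]*.4-25,np.array(cc[0])*.4-25,cc[1]*.4,"red",rd.sum(),A.ravel()[rd].mean()*1000,B.ravel()[rd].mean()*1000)
    rp=np.c_[A.ravel()[rd],B.ravel()[rd]];v=np.linalg.svd(rp-rp.mean(0))[2][0];print("line dir",np.degrees(np.arctan2(v[1],v[0])))
E
```

```text
shaft [-1.17463042  0.52536951 78.86114498] -0.7072349756521474
ring [-1.72757679  0.62171876] -118.53777777777776Traceback (most recent call last):
  File "<stdin>", line 22, in <module>
  File "<stdin>", line 6, in samp
cv2.error: OpenCV(4.12.0) /io/opencv/modules/imgproc/src/imgwarp.cpp:1713: error: (-215:Assertion failed) dst.cols < SHRT_MAX && dst.rows < SHRT_MAX && src.cols < SHRT_MAX && src.rows < SHRT_MAX in function 'remap'
```

```bash
python3 - <<'E'
from h import *
z=np.load("pics/w3c.npz");c={k:z[k] if z[k].ndim else float(z[k]) for k in("fx","fy","cx","cy","rvec","tvec")};P=z["P"];Rt=R.from_quat(z["Q"])
p=cv2.imread("pics/w3.png");C=np.array([.471,-.234,.0837])
def samp(pts,img=p):
    uv=proj(c,pts,True).astype(np.float32);return cv2.remap(img,uv[:,:1],uv[:,1:],1).reshape(len(pts),-1).astype(float)
w=lambda x,y,zz:C+WELL.apply(np.stack([x,y,np.full(np.shape(x),zz)],-1))
o=np.array([-.0015,.0006])
G=np.arange(-.07,.07,.0008);X2,Y2=np.meshgrid(G,G,indexing="ij");S=samp(w(X2.ravel(),Y2.ravel(),.003));rr=np.hypot(X2.ravel(),Y2.ravel())
m=(S[:,2]>S[:,1]+70)&(rr>.04)&(X2.ravel()>0);rc=np.array([X2.ravel()[m].mean(),Y2.ravel()[m].mean()])
print("red",rc*1000,"ang",np.degrees(np.arctan2(*(rc-o)[::-1])))
for zt in(-.0245,-.0256):
    h=np.arange(-.025,.025,.0004);A,B=np.meshgrid(h,h,indexing="ij");pt=P+Rt.apply(np.stack([A.ravel(),B.ravel(),np.full(A.size,zt)],-1));S=samp(pt)
    m=((S.min(1)>75)|(S[:,2]>S[:,1]+50)).reshape(A.shape).astype(np.uint8)
    n,l,st,ce=cv2.connectedComponentsWithStats(m);i=1+np.argmax(st[1:,4]);q=np.argwhere(l==i);cc=cv2.minEnclosingCircle(q.astype(np.float32))
    rd=((S[:,2]>S[:,1]+50)&(np.hypot(A,B).ravel()<.02));print("knob",zt,ce[i][::-1]*.4-25,np.array(cc[0])*.4-25,cc[1]*.4,"red",rd.sum(),A.ravel()[rd].mean()*1000,B.ravel()[rd].mean()*1000)
    rp=np.c_[A.ravel()[rd],B.ravel()[rd]];v=np.linalg.svd(rp-rp.mean(0))[2][0];print("line dir",np.degrees(np.arctan2(v[1],v[0])))
C2=C+WELL.apply([-.0014,.0006,0]);print("C2",C2)
E
```

```text
red [41.73333333 27.33925926] ang 31.73625671313382
knob -0.0245 [1.9896417  3.95126507] [5.66408691 7.26408691] 25.67303466796875 red 238 7.161344537815209 7.8857142857143705
line dir 42.452594775093296
knob -0.0256 [2.55822763 3.87645526] [6.0692749 7.2692749] 25.372106933593752 red 231 7.64415584415593 7.7220779220780065
line dir 42.58478708497709
C2 [ 0.46951658 -0.23381364  0.08340892]
```

```bash
cat >> h.py <<'E'
C2=np.array([.4695,-.2338,.0834])
def tool(phi): return WELL*R.from_euler("z",phi,degrees=True)*R.from_euler("x",180,degrees=True)
def where():
    p,r=pose();t=WELL.inv().apply(p-C2)*1000;m=WELL.inv()*r*R.from_euler("x",180,degrees=True);e=m.as_euler("xyz",degrees=True)
    o=observe();print("well xyz mm (panel=0)",t.round(2),"tilt",e[:2].round(2),"phi",e[2].round(2),"F well",WELL.inv().apply(o["wrist_force"]).round(1),"Tq",WELL.inv().apply(o["wrist_torque"]).round(2),"j",np.round(o["joints"],1),"w",round(o["gripper_width"],4),"t",o["clock"])
def toolshift(dx,dy,dz): # well-frame mm -> tool mm now
    p,r=pose();print("tool mm",r.inv().apply(WELL.apply([dx,dy,dz])).round(2))
E
python3 - <<'E'
from h import *
where();tp=C2+WELL.apply([0,0,-.005])
for r in plan(tp,tool(98),8):print([float(x) for x in r])
E
```

```text
well xyz mm (panel=0) [  3.02  -0.35 151.55] tilt [-0.15 -0.06] phi 44.0 F well [-0.  -0.2  0.1] Tq [ 0.    0.11 -0.01] j [-49.5   5.2 100.9  11.8  69.3 -23.7] w 0.0355 t 8.3
[-0.3, -0.3, 19.6, 0.02, 0.0, -6.75]
[-0.2, -0.4, 19.6, 0.02, 0.0, -6.75]
[-0.2, -0.4, 19.6, 0.02, 0.0, -6.75]
[-0.1, -0.4, 19.6, 0.02, 0.0, -6.75]
[-0.1, -0.4, 19.6, 0.02, 0.0, -6.75]
[-0.0, -0.4, 19.6, 0.02, 0.0, -6.75]
[0.0, -0.4, 19.6, 0.02, 0.0, -6.75]
[0.1, -0.4, 19.6, 0.02, 0.0, -6.75]
```

```bash
python3 -m jog '[[[-0.3,-0.3,19.6,0,0,-6.75,0],[-0.2,-0.4,19.6,0,0,-6.75,0],[-0.2,-0.4,19.6,0,0,-6.75,0],[-0.1,-0.4,19.6,0,0,-6.75,0],[-0.1,-0.4,19.6,0,0,-6.75,0],[0,-0.4,19.6,0,0,-6.75,0],[0,-0.4,19.6,0,0,-6.75,0],[0.1,-0.4,19.6,0,0,-6.75,0]]]'
python3 - <<'E'
from h import *
snapshot("wrist");snapshot("wrist");c=get_calibration("wrist");where();p,d=snapshot("wrist");cv2.imwrite("pics/w4.png",p)
cv2.imwrite("pics/w4c.png",cv2.resize(p[150:330,220:440],(733,600),interpolation=2))
# expected: panel zero circle dir & knob face circle overlays for comparision
P,Rt=pose()
a=np.linspace(0,2*np.pi,9)[:-1]
print(proj(c,P+Rt.apply(np.stack([.0175*np.cos(a),.0175*np.sin(a),-.0245+0*a],-1)),True).round(0).tolist())
print(proj(c,C2+WELL.apply(np.stack([.0565*np.cos(a),.0565*np.sin(a),.003+0*a],-1)),True).round(0).tolist())
E
```

```text
clock: 9.3
tool_pos: [0.4708, -0.234, 0.0778]
eef_rot: [168.0, 1.8, 114.5]
wrist_force: [0.1, 0.4, -1.0]
gripper_width: 0.0355
gripper_force: 59.9
well xyz mm (panel=0) [-0.98  0.92 -6.86] tilt [-0.06 -0.11] phi 97.99 F well [-0.5  0.6 -0.3] Tq [-0.01  0.08  0.01] j [-46.1  17.5 110.3  14.6  47.6 -80. ] w 0.0356 t 9.4
[[327.0, 243.0], [357.0, 254.0], [367.0, 279.0], [354.0, 302.0], [327.0, 312.0], [300.0, 302.0], [287.0, 279.0], [298.0, 254.0]]
[[437.0, 274.0], [426.0, 195.0], [346.0, 146.0], [252.0, 171.0], [214.0, 247.0], [245.0, 317.0], [314.0, 349.0], [389.0, 333.0]]
```

View pics/w4c.png

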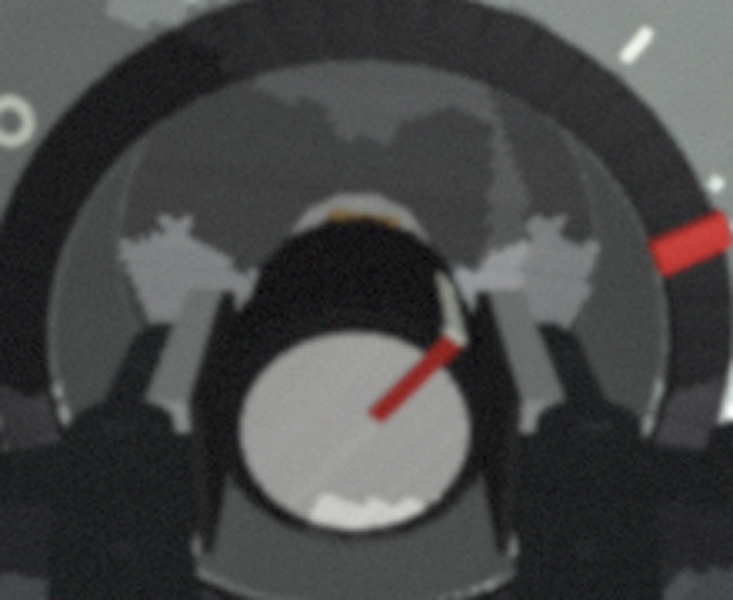

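The knob is in the well mouth, centred between the fingers. Its face is at about (326,279) in the full image, the brass nut is just ahead, and the fingers clear the ring. I'll average a few noisy pose readings before pressing.

```bash
cat >> h.py <<'E'
def avg(n=6):
    L=[]
    for i in range(n):
        snapshot("wrist");o=observe();r=R.from_euler("xyz",o["eef_rot"],degrees=True);m=WELL.inv()*r*R.from_euler("x",180,degrees=True)
        L.append([*(WELL.inv().apply(np.array(o["tool_pos"])-C2)*1000),*m.as_euler("xyz",degrees=True),*WELL.inv().apply(o["wrist_force"]),*WELL.inv().apply(o["wrist_torque"])])
    L=np.array(L);a=L.mean(0).round(2);print("xyz",a[:3],"sd",L[:,:3].std(0).round(2),"rot",a[3:6],"F",a[6:9],"T",a[9:],"t",o["clock"],"j6",round(o["joints"][5],1))
    r=tool(a[5]);print("to centre, tool mm",(r.inv().apply(WELL.apply([-a[0],-a[1],0]))).round(2));return a
E
python3 -c "
from h import *
avg()"
```

```text
xyz [ 0.11 -0.94 -4.52] sd [0.13 0.25 0.29] rot [-0.16  0.16 97.88] F [ 0.09  0.31 -0.54] T [0.01 0.13 0.01] t 9.75 j6 -79.9
to centre, tool mm [ 0.95  0.02 -0.  ]
```

```bash
python3 -m jog '[[[1.3,0,0,0,0,0,0],[0,0,2,0,0,0,0],[0,0,2,0,0,0,0],[0,0,2,0,0,0,0],[0,0,2,0,0,0,0],[0,0,1,0,0,0,0],[0,0,1,0,0,0,0],[0,0,0,0,0,0,0]]]'
python3 -c "
from h import *
avg(3)"
python3 -m jog '[[[0,0,0.5,0,0,0,0],[0,0,0.5,0,0,0,0],[0,0,0.5,0,0,0,0],[0,0,0.5,0,0,0,0],[0,0,0,0,0,0,0],[0,0,0,0,0,0,0],[0,0,0,0,0,0,0],[0,0,0,0,0,0,0]]]'
python3 -c "
from h import *
avg(3)"
```

```text
clock: 10.75
tool_pos: [0.4719, -0.2324, 0.0687]
eef_rot: [168.0, 1.8, 114.3]
wrist_force: [-1.7, 0.8, 3.3]
gripper_width: 0.0353
gripper_force: 60.2
xyz [ -0.37   0.67 -14.95] sd [0.01 0.02 0.01] rot [-0.14  0.12 97.96] F [-0.8   0.81  3.55] T [0.14 0.27 0.02] t 10.9 j6 -80.2
to centre, tool mm [-0.71  0.27  0.  ]
clock: 11.9
tool_pos: [0.4725, -0.2326, 0.0677]
eef_rot: [168.0, 1.8, 114.3]
wrist_force: [-6.1, 0.6, 13.1]
gripper_width: 0.0352
gripper_force: 61.3
xyz [ -0.15   0.34 -16.04] sd [0.01 0.02 0.01] rot [-0.16  0.17 97.99] F [-2.76  2.75 14.28] T [0.5  0.52 0.  ] t 12.05 j6 -80.2
to centre, tool mm [-0.36  0.1   0.  ]
```

```bash
for i in 1; do python3 -m jog '[[[0,0,0.2,0,0,-3,0],[0,0,0,0,0,-3,0],[0,0,0,0,0,-3,0],[0,0,0,0,0,-3,0],[0,0,0,0,0,-3,0],[0,0,0,0,0,-3,0],[0,0,0,0,0,-3,0],[0,0,0,0,0,-3,0]]]'; done
python3 -c "
from h import *
avg(2)"
python3 -m jog '[[[0,0,0.2,0,0,-1.5,0],[0,0,0.2,0,0,-1.5,0],[0,0,0.2,0,0,-1.5,0],[0,0,0.2,0,0,-1.5,0],[0,0,0.2,0,0,-1.5,0],[0,0,0,0,0,0,0],[0,0,0,0,0,0,0],[0,0,0,0,0,0,0]]]'
python3 -c "
from h import *
avg(2)"
```

```text
clock: 13.05
tool_pos: [0.4722, -0.232, 0.066]
eef_rot: [169.7, 6.5, 138.0]
wrist_force: [0.1, 0.2, -0.9]
gripper_width: 0.0353
gripper_force: 60.2
xyz [ -0.58   0.95 -17.7 ] sd [0.   0.01 0.01] rot [-9.0000e-02  1.2000e-01  1.2207e+02] F [-0.46  0.41 -1.19] T [0.05 0.18 0.  ] t 13.15 j6 -104.2
to centre, tool mm [-1.11 -0.01 -0.  ]
clock: 14.15
tool_pos: [0.4724, -0.232, 0.0653]
eef_rot: [170.6, 7.7, 145.3]
wrist_force: [-2.3, 0.7, -0.7]
gripper_width: 0.0353
gripper_force: 60.1
xyz [ -0.55   0.91 -18.47] sd [0. 0. 0.] rot [-7.0000e-02  1.3000e-01  1.2945e+02] F [-2.15  1.5  -0.09] T [0.18 0.49 0.02] t 14.25 j6 -111.7
to centre, tool mm [-1.05 -0.15 -0.  ]
```

The force fell to zero as it turned past a pointer angle of about 80°, so the knob is keyed. Push it down.

```bash
python3 -m jog '[[[0,0,1.5,0,0,0,0],[0,0,1.5,0,0,0,0],[0,0,1.5,0,0,0,0],[0,0,1.5,0,0,0,0],[0,0,1.5,0,0,0,0],[0,0,0,0,0,0,0],[0,0,0,0,0,0,0],[0,0,0,0,0,0,0]]]'
python3 -c "
from h import *
avg(2)"
python3 -m jog '[[[0,0,1,0,0,0,0],[0,0,1,0,0,0,0],[0,0,1,0,0,0,0],[0,0,0.5,0,0,0,0],[0,0,0.5,0,0,0,0],[0,0,0,0,0,0,0],[0,0,0,0,0,0,0],[0,0,0,0,0,0,0]]]'
python3 -c "
from h import *
avg(2)"
```

```text
clock: 15.25
tool_pos: [0.4739, -0.2315, 0.0577]
eef_rot: [170.6, 7.7, 145.3]
wrist_force: [-3.0, 0.6, -3.3]
gripper_width: 0.0353
gripper_force: 60.0
xyz [ -0.56   0.95 -26.07] sd [0.02 0.   0.01] rot [-7.0000e-02  1.3000e-01  1.2945e+02] F [-4.28  1.48 -3.  ] T [0.2  0.72 0.01] t 15.35 j6 -111.9
to centre, tool mm [-1.09 -0.17 -0.  ]
clock: 16.35
tool_pos: [0.4746, -0.2315, 0.0554]
eef_rot: [170.6, 7.8, 145.4]
wrist_force: [-11.2, 1.9, 13.4]
gripper_width: 0.0354
gripper_force: 61.8
xyz [ -0.41   0.76 -28.49] sd [0.   0.02 0.01] rot [-5.000e-02  1.800e-01  1.295e+02] F [-6.69  4.79 15.4 ] T [ 0.87  1.43 -0.01] t 16.45 j6 -112.0
to centre, tool mm [-0.85 -0.17 -0.  ]
```

```bash
python3 -m jog '[[[0,0,0.5,0,0,-5,0],[0,0,0,0,0,-5,0],[0,0,0,0,0,-5,0],[0,0,0,0,0,-5,0],[0,0,0,0,0,-5,0],[0,0,0,0,0,-5,0],[0,0,0,0,0,-5,0],[0,0,0,0,0,-5,0]]]'
python3 -c "
from h import *
avg(2)"
python3 -m jog '[[[0,0,0,0,0,-3,0],[0,0,0,0,0,-3,0],[0,0,0,0,0,-3,0],[0,0,0,0,0,-3,0],[0,0,0,0,0,-3,0],[0,0,0,0,0,-3,0],[0,0,0,0,0,0,0],[0,0,0,0,0,0,0]]]'
python3 -c "
from h import *
avg(2)
p,d=snapshot('wrist');cv2.imwrite('pics/w5.png',cv2.resize(p[150:330,220:440],(733,600),interpolation=2))"
```

```text
clock: 17.45
tool_pos: [0.474, -0.2318, 0.0553]
eef_rot: [177.9, 11.9, -174.1]
wrist_force: [-16.3, 0.7, 18.4]
gripper_width: 0.0353
gripper_force: 62.4
xyz [ -1.07   0.6  -28.54] sd [0.   0.02 0.02] rot [1.0000e-01 1.2000e-01 1.6976e+02] F [-11.63   5.48  21.31] T [ 0.97  2.14 -0.12] t 17.55 j6 -152.2
to centre, tool mm [-1.16 -0.4  -0.  ]
clock: 18.55
tool_pos: [0.474, -0.2322, 0.0552]
eef_rot: [-178.2, 12.0, -155.8]
wrist_force: [-18.0, -0.5, 18.2]
gripper_width: 0.0358
gripper_force: 62.2
xyz [ -1.21   0.25 -28.54] sd [0.   0.01 0.  ] rot [ 1.6000e-01  6.0000e-02 -1.7247e+02] F [-13.18   4.53  21.85] T [ 0.76  2.3  -0.09] t 18.65 j6 -170.0
to centre, tool mm [-1.17 -0.41  0.  ]
```

View pics/w5.png

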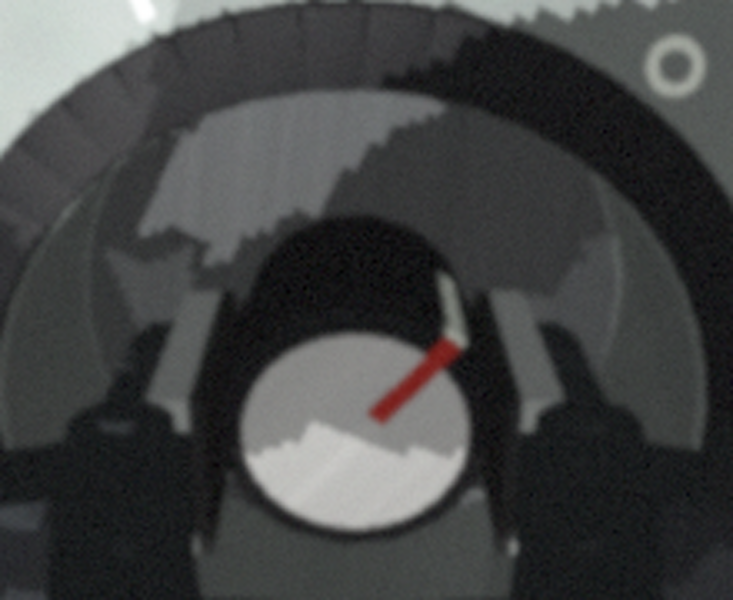

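The knob hasn't slipped in the grip. Its pointer is about 5° short of the zero circle at (675,68), so turn those last degrees against the stop.

```bash
python3 -m jog '[[[0,0,0,0,0,-2,0],[0,0,0,0,0,-2,0],[0,0,0,0,0,-1.5,0],[0,0,0,0,0,-1,0],[0,0,0,0,0,0,0],[0,0,0,0,0,0,0],[0,0,0,0,0,0,0],[0,0,0,0,0,0,0]]]'
python3 -c "
from h import *
avg(2)"
```

```text
clock: 19.7
tool_pos: [0.474, -0.2324, 0.0552]
eef_rot: [-176.9, 11.7, -149.2]
wrist_force: [-18.1, -0.4, 18.6]
gripper_width: 0.0356
gripper_force: 62.2
xyz [ -1.25   0.08 -28.53] sd [0.01 0.01 0.  ] rot [ 1.8000e-01  4.0000e-02 -1.6598e+02] F [-13.18   3.91  21.  ] T [ 0.69  2.42 -0.15] t 19.8 j6 -176.5
to centre, tool mm [-1.19 -0.38  0.  ]
```

Zero stop reached, pointer at about 150°. Now clockwise towards the red marker at about 31.5° (φ ≈ 74.8), stopping slightly short.

```bash
python3 -m jog '[[[0,0,0,0,0,7.5,0],[0,0,0,0,0,7.5,0],[0,0,0,0,0,7.5,0],[0,0,0,0,0,7.5,0],[0,0,0,0,0,7.5,0],[0,0,0,0,0,7.5,0],[0,0,0,0,0,7.5,0],[0,0,0,0,0,7.5,0]]]'
python3 -m jog '[[[0,0,0,0,0,7.5,0],[0,0,0,0,0,7.5,0],[0,0,0,0,0,7.5,0],[0,0,0,0,0,7.5,0],[0,0,0,0,0,7.5,0],[0,0,0,0,0,7.5,0],[0,0,0,0,0,7,0],[0,0,0,0,0,0,0]]]'
python3 -c "
from h import *
avg(2)
c=get_calibration('wrist');P,Rt=pose();p,d=snapshot('wrist');cv2.imwrite('pics/w6.png',cv2.resize(p[150:330,220:440],(733,600),interpolation=2))
def ang(u,v,z):
    Q=unproj(c,np.array([u]),np.array([v]),1.,True)[0];o=-cam(c)[0].T@cam(c)[1];a=WELL.inv().apply(o-C2);b=WELL.inv().apply(Q-o);q=a+b*(z-a[2])/b[2];return q
b=p.astype(int);m=(b[...,2]>b[...,1]+50)&(b[...,2]>b[...,0]+50);n,l,st,ce=cv2.connectedComponentsWithStats(m.astype(np.uint8))
for i in range(1,n):
    if st[i,4]>15:
        u,v=ce[i]
        if 200<u<460 and 130<v<340:print(st[i],ce[i],'at panel+3',(ang(u,v,.003)*1000).round(1),'at knob top',(ang(u,v,-.004)*1000).round(1))
"
```

```text
clock: 20.8
tool_pos: [0.4743, -0.2311, 0.0554]
eef_rot: [171.2, 8.4, 149.6]
wrist_force: [-15.6, 3.8, 19.5]
gripper_width: 0.0356
gripper_force: 62.3
clock: 21.8
tool_pos: [0.4756, -0.2308, 0.0557]
eef_rot: [167.8, -1.6, 98.6]
wrist_force: [-8.7, 6.3, 18.4]
gripper_width: 0.0354
gripper_force: 62.0
xyz [  0.77   1.21 -28.51] sd [0.01 0.02 0.01] rot [-2.700e-01  5.000e-02  8.198e+01] F [-2.54  9.1  19.28] T [ 1.42  0.68 -0.05] t 21.9 j6 -64.5
to centre, tool mm [-1.31 -0.59 -0.  ]
[411 199  30  29 454] [425.58370044 213.16299559] at panel+3 [43.7 27.   3. ] at knob top [45.8 24.3 -4. ]
[331 252  27  25 189] [344.24338624 263.27513228] at panel+3 [ 9.2 10.6  3. ] at knob top [ 9.2  6.9 -4. ]
```

View pics/w6.png

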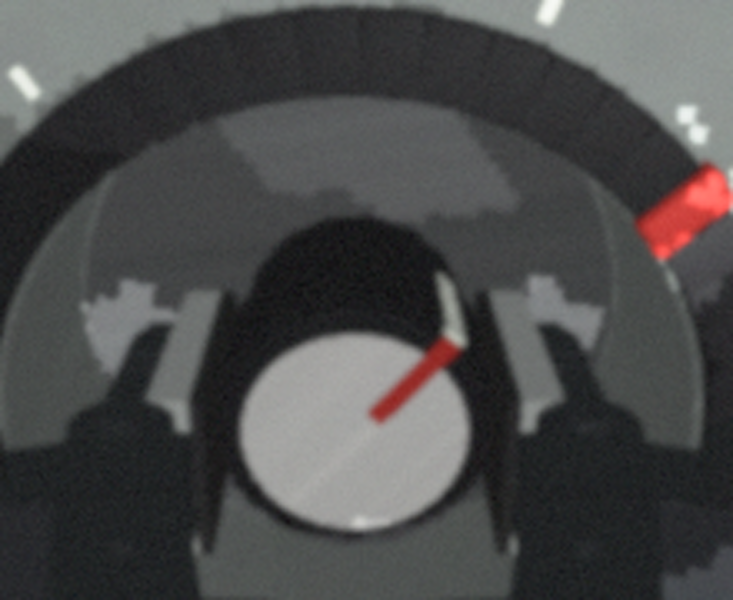

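The pointer is about 7° short of the marker. Finish the turn, then ease off the side and press forces.

```bash
python3 -m jog '[[[0,0,0,0,0,2.4,0],[0,0,0,0,0,2.4,0],[0,0,0,0,0,2.4,0],[0,0,0,0,0,0,0],[0.3,0,-0.4,0,0,0,0],[0.3,0,-0.4,0,0,0,0],[0,0,0,0,0,0,0],[0,0,0,0,0,0,0]]]'
python3 -c "
from h import *
avg(2)"
```

```text
clock: 22.95
tool_pos: [0.4757, -0.2307, 0.0558]
eef_rot: [168.1, -3.1, 91.6]
wrist_force: [-3.6, 4.3, 8.1]
gripper_width: 0.0353
gripper_force: 60.9
xyz [  0.95   1.18 -28.42] sd [0.   0.01 0.01] rot [-2.900e-01  6.000e-02  7.478e+01] F [-1.64  5.12  8.97] T [0.84 0.35 0.11] t 23.05 j6 -57.3
to centre, tool mm [-1.39 -0.61 -0.  ]
```

```bash
python3 -m jog '[[[0.3,0,-0.3,0,0,0,0],[0,0,0,0,0,0,0.48],[0,0,0,0,0,0,0.56],[0,0,0,0,0,0,0.58],[0,0,0,0,0,0,0.58],[0,0,0,0,0,0,0.58],[0,0,-5,0,0,0,0.58],[0,0,-10,0,0,0,0.58]]]'
python3 -m jog '[[[0,0,-20,0,0,0,0.58],[0,0,-30,0,0,0,0.58],[0,0,-40,0,0,0,0.58],[0,0,-40,0,0,0,0.58],[0,0,-30,0,0,0,0.58],[0,0,0,0,0,0,0.58],[0,0,0,0,0,0,0.58],[0,0,0,0,0,0,0.58]]]'
python3 - <<'E'
from h import *
avg(3)
c=get_calibration('wrist');p,d=snapshot('wrist')
s=4000;X,Y=np.meshgrid(np.arange(-.06,.06,1/s),np.arange(-.06,.06,1/s))
def ortho(z):
    uv=proj(c,C2+WELL.apply(np.stack([-Y.ravel(),-X.ravel(),np.full(X.size,z)],-1)),True).reshape(*X.shape,2).astype(np.float32);return cv2.remap(p,uv[...,0],uv[...,1],1)
o=ortho(-.004);cv2.imwrite("pics/o7.png",cv2.resize(o,(600,600)))
def red(o,lo,hi):
    b=o.astype(int);r=np.hypot(X,Y);m=(b[...,2]>b[...,1]+60)&(b[...,2]>b[...,0]+60)&(r>lo)&(r<hi);return np.c_[-Y[m],-X[m]]
m=red(ortho(.003),.035,.06);k=red(o,0,.024)
u=np.linalg.svd(k-k.mean(0))[2][0];u*=np.sign(u@k.mean(0))
print("marker",m.mean(0)*1000,np.degrees(np.arctan2(*m.mean(0)[::-1])),"line",len(k),k.mean(0)*1000,np.degrees(np.arctan2(u[1],u[0])))
u,v=np.meshgrid(np.arange(640),np.arange(400));L=WELL.inv().apply((unproj(c,u,v,d,True)-C2).reshape(-1,3)).reshape(400,640,3)
q=(np.hypot(L[...,0],L[...,1])<.012)&(d>0);z=L[...,2][q]
pan=(np.hypot(L[...,0],L[...,1])>.06)&(abs(L[...,0])<.065)&(abs(L[...,1])<.075)&(abs(L[...,2])<.01);print("knob top z",np.median(z)*1000,"panel",np.median(L[...,2][pan])*1000)
E
```

```text
clock: 24.05
tool_pos: [0.4714, -0.2313, 0.0696]
eef_rot: [168.3, -3.1, 91.6]
wrist_force: [-0.6, 0.9, -0.7]
gripper_width: 0.0497
gripper_force: 0.0
clock: 25.05
tool_pos: [0.4389, -0.2402, 0.2246]
eef_rot: [168.3, -3.2, 91.6]
wrist_force: [0.6, -0.4, -0.2]
gripper_width: 0.0496
gripper_force: 0.0
xyz [ -0.98   2.42 144.69] sd [0.06 0.09 0.07] rot [-9.000e-02 -6.000e-02  7.474e+01] F [ 0.71  0.03 -0.08] T [ 0.    0.09 -0.01] t 25.2 j6 -54.8
to centre, tool mm [-2.08  1.58  0.  ]
marker [43.52594123 26.91460055] 31.730893071017963 line 442 [11.69117647  7.97737557] 34.46464577190946
knob top z -3.5240552092671376 panel 0.029164228051952942
```

View pics/o7.png

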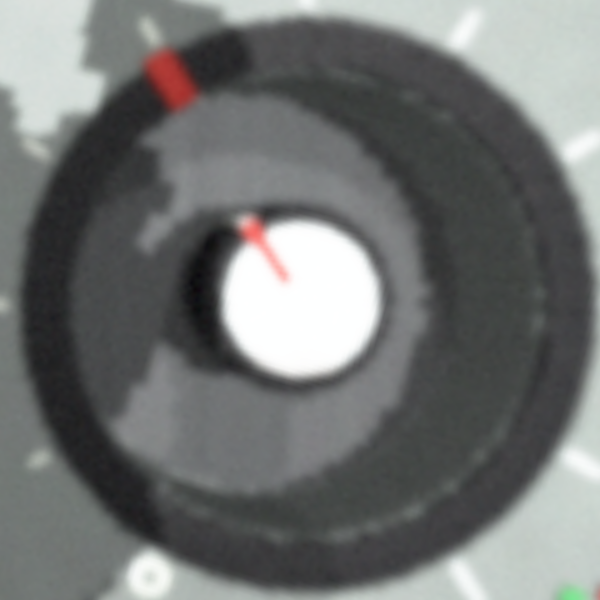

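The knob is home, with its top 3.5 mm below the panel. Its pointer reads about 34.5–35.5° against the marker's 31.5°, an error of about 1 mm where 3 mm is allowed. The gripper is clear, so I'm handing in.

```bash
python3 -c "
from bench import *
print(close_job())"
```

```text
the job is handed in; nothing more can be done
None
```

I handed the job in at about 25 s of the 64 s allowed, and the judge returned no verdict. The knob is keyed and fully home, was turned back to the zero stop, then set about 1 mm from the red marker (3 mm allowed) and released with the gripper clear.

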